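Bring the loaded parts trolley to rest at the station mark

ROBOT

A 7-joint arm with a two-finger parallel gripper is mounted at the origin on the work surface. World frame = base frame: x ahead of the robot, y to its left, z up, the work surface at z = 0. Lengths are in m, angles in rad, forces in N, time in s.
With the tool pointing down it reaches from about 0.4 to 0.85 m from the base axis. Payload 10.4 kg.
Tool frame: the origin (TCP) lies at the very end of the fingers, on their centre line; the grasp point (between the pads) lies 19 mm behind it; z points along the fingers, y is the line along which they close (so a half turn about z gives the same grasp; the last joint's range is limited). The gripper opens to 87 mm and grips with 3 to 60 N. Pads are 19 mm wide; open, the fingers measure 117 mm over their backs; the gripper's body (75 mm by 190 mm) begins 51 mm behind the grasp point.
Start: joints at [-1.198, 0.332, -0.065, 1.46, 0.022, 1.35, -0.088], TCP at [0.241, 0.577, 0.223] pointing down, gripper open.
Joint ranges: [-2.6, 2.6], [-0.5, 2.12], [-1.47, 1.34], [0.16, 2.42], [-1.27, 4.41], [0.06, 2.06], [-2.6, 2.6]. Speed limits (rad/s): [2.22, 2.22, 2.79, 2.79, 3.14, 3.14, 3.14].

INTERFACE

Orientations are given as a unit quaternion [x, y, z, w].
In Python, from bench import status, camera, order gives the robot as it stands.
- The arm moves only by the tool jog_arm, never from a script. Its argument "plan" is a list of rows, each a list of 7 numbers: the turn, a rotation vector about the tool's x, y, z in rad, then the shift along the tool's x, y, z in mm, then the opening, from -1 (shut) to 1 (fully open). A call has 1 to 12 rows; each row is the pose to reach, as a shift and turn from the pose commanded when the call began, along the tool's axes at that moment; what a row does not reach only later rows make up. A row lasts 1/10 s, in which the tool goes at most 50 mm and 8.59 degrees, less where a joint would pass 70% of its speed; a pose out of reach is approached as far as the arm can. A call with a gripper value outside its range is refused whole. The fingers move at their own pace and stop on an object; "squeeze" is the grip in N (left out, the last holds). Time passes only in rows, so rows that repeat a pose let the fingers close. It gives the time, the measured TCP pose, the force, the opening and the grip force at its end, in the units of the state.
- status.read_state(): the state, without advancing time (a new reading comes with each control period).
- camera(name): name is "side" or "top"; returns a dict with "image" (400x640x3 uint8, red, green, blue), "z_map" (400x640 float32, m along the optical axis (not along the pixel's ray), 0 where there is no reading), "fx", "fy", "cx", "cy" (pixels), "world_from_camera" (4x4, takes a point from camera to world coordinates). Camera axes: x right, y down, z forward; pixel columns grow to the right and rows downward; lengths in m; the calibration is good to about 2 mm. A picture is of the moment at which its call begins.
- order.close_job(): hands the job in; it is judged then, once.
The state is a dict: "time": time; "joint_positions": joint angles; "joint_vel": joint speeds; "joint_torque": joint torques, N m; "ee_pos": TCP position; "eef_rot": TCP orientation; "ft_force": force on the tool from outside, world axes, zero at the start; "torque": the same for the moment, N m; "width": finger opening in m; "grip_force": force on a finger pad.
Only numpy, scipy, OpenCV 4.12 (cv2) and the standard library are available. Lean on these libraries where they do the work, as an engineer would, in place of code of your own. Each camera call takes 0.05 s, during which the arm holds its last target. There are 200 camera calls.

TASK

Push the loaded, almost frictionless trolley along its rail to the station and brake it so that its pointer comes to rest opposite the blade of the station post, without running into either end stop; then take the hand away and leave it standing there. Push and brake only on the two black spring buffers, reaching down into the gap between them, gently (never driving a buffer fully in) and below 0.35 m/s: do not touch or take hold of the deck, basket or housings, and leave the other things on the bench alone.

Things in the scene. Friction and masses are not known exactly. Their poses are not given: they have to be found in the camera images.
- rail: Fixed rail bed, 200 mm wide (its x), 860 mm long (its y), a grey stop 87 mm high at each end. Origin: centre of its underside, on the bench. y: direction of travel to the station (roughly to the robot's left); x: away from the robot; z up. The trolley on it (flat aluminium deck 250 x 360 mm, top 50 mm above the bench) moves only along y.
- trolley (a joint): Travel of the trolley along the rail's +y in m: 0 touches the start-side stop, 0.40 the station-side stop. At value q its centre is at y = q - 0.200 in the rail's frame. Air bearings, nearly frictionless: moving mass nominally 4.0 kg in all (3 to 5 kg), rolling friction about 0.015 N plus 0.2 N per m/s, so it coasts far.
- carrier: Trolley deck with all fixed to it, not to be touched: on the robot's side a blue basket of pulleys (100 x 320 mm, top 120 mm above the bench, heap to 140 mm), on the far side, at both ends, two grey buffer housings (118 x 48 mm, top 128 mm). Origin: trolley centre at bench height, axes as the rail's; the buffers' centre line is x = +60 mm.
- lead_face (a point): Centre of the face of the leading (station-side) spring buffer, a black block 110 mm wide (x), 60 mm high (58 to 118 mm above the bench), 50 mm deep. It faces -y into the gap between the buffers (160 mm, relaxed), where the closed gripper goes in from above; relaxed it lies at trolley centre +80 mm. Pushed to +y it drives the trolley forward.
- trail_face (a point): The same for the trailing (start-side) buffer; its face looks to +y and lies at trolley centre -80 mm when relaxed. Pushed to -y it brakes the forward-moving trolley or drives it back.
- lead_buffer (a joint): Compression of the leading buffer in m, 0 relaxed to 0.05 fully in; spring 30 N/m without preload, hardly damped (0.6 N per m/s), moving mass 0.1 kg: a trolley run against a still hand bounces back.
- trail_buffer (a joint): Compression of the trailing buffer, the same spring and stroke.
- pointer (a point): Tip of the dark steel pointer blade (10 mm wide) that sticks out from the middle of the deck's far edge, 155 mm from the trolley's centre line, 50 mm above the bench. Axes as the rail's.
- mark (a point): Tip of the steel blade (10 mm wide) of the fixed station post (50 mm high) beside the rail's far side: the mark. The blade points at the rail; the pointer's tip passes it about 5 mm away. Axes as the rail's: the pointer is at the mark when their y along the rail are equal.
- pulley_a: loose aluminium pulley, 70 mm diameter, 24 mm high, lying on the bench beside the rail; bystander. Origin: on its underside.
- pulley_b: loose aluminium pulley, 56 mm diameter, 30 mm high; bystander. Origin: on its underside.
- belt_ring: loose black rubber ring, 68 mm outside diameter, 8 mm high; bystander. Origin: on its underside.
- screwdriver: loose screwdriver lying on the bench; bystander. Origin: on its underside.
- cup: loose cup, 72 mm diameter, 85 mm high; bystander. Origin: on its underside.
There are look-alikes about, which are no part of the job. What is meant by the part that bears mark is not purple or turquoise, and is the larger of those in its own colour.

How it is judged:
On the way:
1. the pointer stands at the mark (within 12 mm), trolley slower than 8 mm/s, for 0.7 s (y of pointer in the frame of mark between -0.012 and 0.012 m and velocity of joint trolley between -0.008 and 0.008 m/s), for 0.7 s.
At the end, for the whole second after the job is handed in: The pointer is within 12 mm of the mark along the rail, the trolley is at rest (below 8 mm/s), both buffers are relaxed and nothing touches it (all of step 1 and value of joint each of lead_buffer, trail_buffer below 0.004 m).
It fails at once if the trolley strikes a stop at either end of the rail (value of joint trolley above 0.395 m or value of joint trolley below 0.005 m).
It fails at once if the trolley goes faster than 0.35 m/s (velocity of joint trolley above 0.35 m/s or velocity of joint trolley below -0.35 m/s).
It fails at once if the robot touches the deck, basket or housings (more than 2 N) (contact force between any of the fingers, the arm and carrier above 2 N).
It fails at once if a buffer is struck or driven fully in (value of joint any of lead_buffer, trail_buffer above 0.049 m).
It fails at once if a bystander is moved more than 20 mm (distance of any of pulley_a, pulley_b, belt_ring, screwdriver, cup from where it was at the start of the episode above 0.02 m).
It also fails if it takes over 34 s, if anything falls off the work surface, if the arm or the gripper's body presses on something with over 40 N, if the wrist force passes 120 N, or if a joint passes its speed limit or range.

## Working session

There is one attempt and no reset: what is moved stays moved. The work goes in short steps, Python scripts to look and compute and a tool call to move; the robot and the scene stay as the last step left them, time stands still between calls to the robot, and variables do not carry over. Pictures are saved under pics/ and viewed, at most 10 in all, crops included, and the job is handed in when it is done.

Besides the shell and the picture viewer there is one more tool, called after "Call:" as name([rows], argument=value, ...), one row to a line, values as JSON. jog_arm: Moves the arm, as the interface text tells. Its arguments: {"type":"object","properties":{"plan":{"type":"array"},"squeeze":{"type":"number"}},"required":["plan"]}

```bash
ls; mkdir -p pics; python3 - <<'E'
from bench import status,camera
import cv2,numpy as np
for n in("top","side"):
    c=camera(n); cv2.imwrite(f"pics/{n}0.png",c["image"][:,:,::-1]); np.savez(f"{n}0.npz",**c)
    print(n,c["fx"],c["fy"],c["cx"],c["cy"],np.round(c["world_from_camera"],4).tolist())
s=status.read_state(); print(s)
E
```

```text
pics
top 478.4194284121149 478.4194284121149 321.7290012523476 191.65440315075637 [[0.0464, -0.9778, 0.2045, 0.4183], [-0.9989, -0.0464, 0.0052, 0.0249], [0.0044, -0.2045, -0.9788, 1.1127], [0.0, 0.0, 0.0, 1.0]]
side 472.1591586467888 472.1591586467888 313.05723316036097 200.56515564066726 [[0.8284, -0.4334, 0.3549, 0.2744], [-0.5602, -0.6377, 0.5287, -0.5465], [-0.0028, -0.6368, -0.771, 0.8976], [0.0, 0.0, 0.0, 1.0]]
{'time': 0.1, 'joint_positions': array([-1.19758452,  0.33284734, -0.06471942,  1.46084456,  0.02161178,
        1.34989518, -0.08849306]), 'joint_vel': array([-9.62726300e-04, -8.03888973e-05, -8.85035758e-04, -3.02189264e-03,
       -9.36692244e-05, -7.97282609e-04, -4.70085295e-04]), 'joint_torque': array([ 1.34918715e-03, -6.24543715e+01,  2.44747679e-02, -3.90716994e+01,
       -6.14584261e-02,  3.65649210e-02,  3.26096790e-05]), 'ee_pos': array([0.24083752, 0.57636405, 0.2218155 ]), 'eef_rot': array([ 1.96593537e-01,  9.80484860e-01, -6.41914352e-04, -9.69364676e-05]), 'ft_force': array([-0.29470995, -0.3707811 , -0.88548506]), 'torque': array([-0.01279721,  0.00524319,  0.04970925]), 'grip_force': 0.0, 'width': 0.08698958543935718}
```

View pics/top0.png

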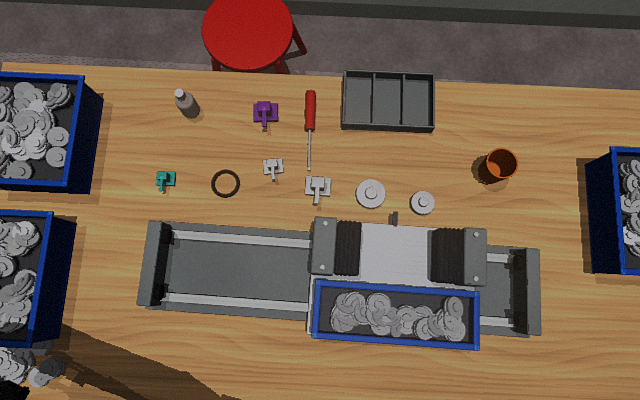

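View pics/side0.png

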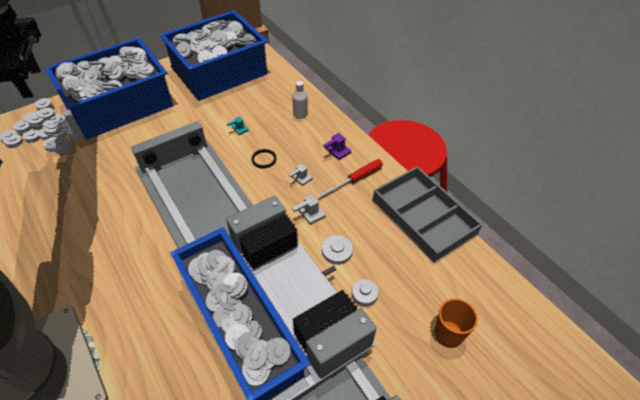

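Both pictures show the rail, with the trolley on its start-side (right) half. Posts that could be the mark, in the top view: turquoise (165,180), purple (265,112), small grey (273,168) and larger grey (317,188). By the description it is the larger grey one, with its blade tip near (316,203). The pointer is at (395,215). I'll check this with a close crop.

```bash
cat > h.py <<'E'
import numpy as np
def ray(c,u,v,z):
    M=c["world_from_camera"]; d=M[:3,:3]@np.array([(u-c["cx"])/c["fx"],(v-c["cy"])/c["fy"],1.]); o=M[:3,3]
    return o+d*(z-o[2])/d[2]
def depth(c):
    z=c["z_map"]; v,u=np.mgrid[:400,:640]; M=c["world_from_camera"]
    P=np.stack([(u-c["cx"])/c["fx"]*z,(v-c["cy"])/c["fy"]*z,z],-1)
    return P@M[:3,:3].T+M[:3,3]
E
python3 - <<'E'
import numpy as np,cv2
from h import *
c=dict(np.load("top0.npz"))
im=c["image"][:,:,::-1]
cv2.imwrite("pics/crop.png",cv2.resize(im[150:240,255:415],None,fx=5,fy=5,interpolation=cv2.INTER_NEAREST)) 
P=depth(c); np.set_printoptions(precision=3,suppress=True)
for u,v in [(317,185),(315,192),(315,198),(315,202),(273,163),(394,214),(394,218),(394,221),(150,235),(530,300),(350,225),(350,260),(435,240),(325,250),(470,250),(400,250)]: print(u,v,P[v,u])
E
```

```text
317 185 [0.655 0.042 0.05 ]
315 192 [0.639 0.046 0.047]
315 198 [0.625 0.045 0.052]
315 202 [0.616 0.045 0.049]
273 163 [0.705 0.147 0.038]
394 214 [ 0.597 -0.134  0.051]
394 218 [ 0.588 -0.134  0.05 ]
394 221 [ 0.581 -0.134  0.05 ]
150 235 [0.52  0.394 0.088]
530 300 [ 0.422 -0.416  0.087]
350 225 [ 0.558 -0.032  0.117]
350 260 [ 0.485 -0.035  0.117]
435 240 [ 0.537 -0.215  0.098]
325 250 [0.502 0.018 0.126]
470 250 [ 0.516 -0.279  0.131]
400 250 [ 0.517 -0.149  0.05 ]
```

View pics/crop.png

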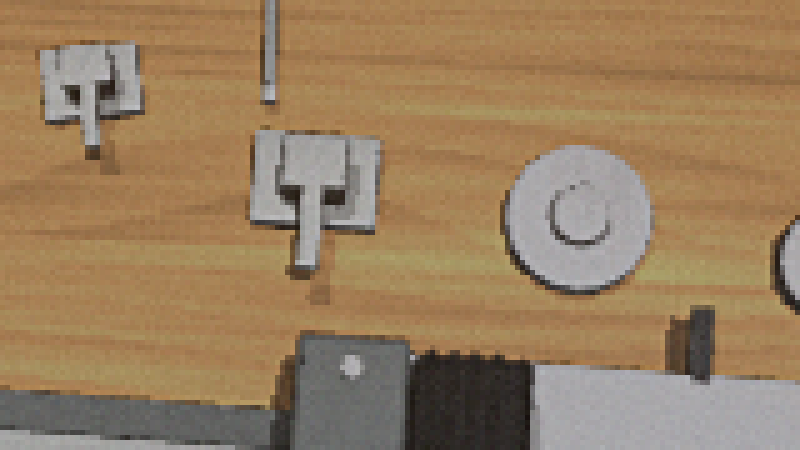

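The crop confirms the choice. The larger grey post (317,188) has its blade tip at about (315.9,203), the smaller grey one is at (273,165), and the dark pointer's tip is at about (395,211). Next I'll find the rail frame.

```bash
cat > meas.py <<'E'
import numpy as np,cv2
from h import *
def frame(c):
    P=depth(c); v,u=np.mgrid[:400,:640]; cs=[]
    for lo,hi in((135,185),(505,545)):
        m=(abs(P[...,2]-.087)<.006)&(u>lo)&(u<hi)&(v>210)&(v<345)
        q=ray_all(P,m); r=cv2.minAreaRect((q*1000).astype(np.float32)); cs.append(np.array(r[0])/1000); print(r)
    return cs
def ray_all(P,m): return P[m][:,:2]
E
python3 - <<'E'
import numpy as np,cv2
from h import *; from meas import *
np.set_printoptions(precision=4,suppress=True)
c=dict(np.load("top0.npz"))
a,b=frame(c); yh=(a-b)/np.linalg.norm(a-b); xh=np.array([yh[1],-yh[0]]); o=(a+b)/2
print("len",np.linalg.norm(a-b),"o",o,"yh",yh,"ang",np.degrees(np.arctan2(-yh[0],yh[1])))
R=lambda p:np.array([(p[:2]-o)@xh,(p[:2]-o)@yh])
mk=ray(c,315.9,203.1,.05); pt=ray(c,395.1,211,.05)
print("mark",mk,R(mk),"ptr",pt,R(pt))
P=depth(c); z=P[...,2]; q=P[...,:2]-o; X=q@xh;Y=q@yh
# buffers tops: dark, z~.118
g=c["image"].max(-1)
m=(abs(z-.118)<.006)&(X>0)&(X<.12)&(g<75)
for s in(Y>-.11,Y<-.11):
    k=m&s; print(k.sum(),np.percentile(X[k],[1,99]),np.percentile(Y[k],[1,99]))
m=(abs(z-.128)<.005)&(X>0)&(X<.13)
for s in(Y>-.11,Y<-.11):
    k=m&s&(g>80); print("housing",k.sum(),np.percentile(X[k],[1,99]),np.percentile(Y[k],[1,99]))
print(np.percentile(z[(Y>-.35)&(Y<.1)&(X<.0)&(X>-.13)],[50,95,99.5]))
s=dict(np.load("side0.npz"))
M=np.linalg.inv(s["world_from_camera"])
for p in(mk,pt):
    k=M@np.r_[p,1]; print("side px",k[0]/k[2]*s["fx"]+s["cx"],k[1]/k[2]*s["fy"]+s["cy"])
E
```

```text
((462.5488586425781, 390.2622985839844), (34.416748046875, 179.7749786376953), 87.3694076538086)
((441.3899230957031, -424.0292663574219), (32.495765686035156, 179.65802001953125), 88.66664123535156)
len 0.8145664204275801 o [ 0.452  -0.0169] yh [0.026  0.9997] ang -1.4884655805399853
mark [0.6133 0.0424 0.05  ] [0.1598 0.0635] ptr [ 0.6037 -0.1366  0.05  ] [ 0.1548 -0.1157]
1415 [0.0023 0.1133] [-0.0351  0.7051]
1475 [0.004  0.1144] [-0.5731 -0.1959]
housing 1246 [0.0037 0.117 ] [0.0176 0.6999]
housing 1209 [0.0039 0.1168] [-0.2953 -0.2509]
[0.1132 1.1127 1.1127]
side px 292.7109135598672 208.11189372630105
side px 334.8386946199615 265.46307769162536
```

Call:
jog_arm([
  [0,0,-0.03,-15,-16,0,-1],
  [0,0,-0.06,-40,-42,0,-1],
  [0,0,-0.1,-70,-74,0,-1],
  [0,0,-0.14,-100,-106,0,-1],
  [0,0,-0.18,-130,-138,0,-1],
  [0,0,-0.22,-160,-170,0,-1],
  [0,0,-0.26,-190,-202,0,-1],
  [0,0,-0.3,-220,-234,0,-1],
  [0,0,-0.34,-250,-265,0,-1],
  [0,0,-0.369,-280,-297,0,-1],
  [0,0,-0.369,-310,-329,0,-1],
  [0,0,-0.369,-330,-350,0,-1],
])

```text
time: 1.3
ee_pos: [0.411, 0.1234, 0.2225]
eef_rot: [0.015, 1.0, 0.0, -0.0]
ft_force: [-0.0, 0.5, -0.3]
width: 0.0028
grip_force: 0.0
```

Call:
jog_arm([
  [0,0,0,-15,-35,0,-1],
  [0,0,0,-33,-80,0,-1],
  [0,0,0,-52,-125,0,-1],
  [0,0,0,-71,-170,0,-1],
  [0,0,0,-88,-212,0,-1],
  [0,0,0,-100,-240,0,-1],
  [0,0,0,-106,-254,0,-1],
  [0,0,0,-106,-254,0,-1],
])

```text
time: 2.1
ee_pos: [0.5095, -0.1325, 0.2222]
eef_rot: [0.015, 1.0, -0.001, -0.0]
ft_force: [-0.3, 0.9, -0.0]
width: 0.0003
grip_force: 0.0
```

```bash
python3 - <<'E'
from bench import status,camera
import cv2,numpy as np
im=[]
for n in("top","side"):
    c=camera(n); im.append(c["image"][:,:,::-1]); np.savez(f"{n}1.npz",**c)
cv2.imwrite("pics/b1.png",np.vstack([im[0][60:380],im[1][110:390]]))
print(status.read_state()["ee_pos"])
E
```

```text
[ 0.50935454 -0.12961857  0.22212702]
```

View pics/b1.png

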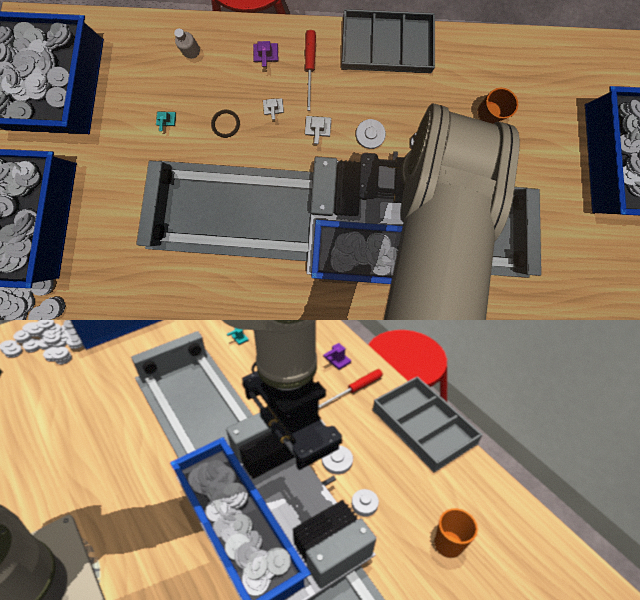

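The upper part (top view) shows the arm covering the right half of the trolley. The lead housing (325,185+60) and the basket's blue left end (col 312) stay visible, so I'll track that blue edge. The lower part (side view) shows the closed gripper above the gap.

```bash
cat > track.py <<'E'
import numpy as np
from h import *
o=np.array([.452,-.0169]); yh=np.array([.026,.99966]); xh=np.array([yh[1],-yh[0]])
R=lambda p:np.array([(p[:2]-o)@xh,(p[:2]-o)@yh])
OFF=0.
def trolley(c):
    "rail y of the trolley centre from the basket's left blue edge (z=.12)"
    im=c["image"].astype(float); b=im[...,2]-im[...,0]; ys=[]
    for v in range(285,335):
        r=b[v]; k=np.where((r[78:-1]<20)&(r[79:]>=20)&(np.roll(r,-3)[79:]>20))[0]
        if len(k)==0: continue
        k=k[0]+78; u=k+(20-r[k])/(r[k+1]-r[k]); p=R(ray(c,u,v,.12))
        if -.11<p[0]<-.03: ys.append(p[1])
    return np.median(ys)-.16+OFF,np.std(ys),len(ys)
E
python3 - <<'E'
import numpy as np
from track import *
for f in("top0.npz","top1.npz"):
    c=dict(np.load(f)); print(trolley(c))
E
```

```text
(np.float64(-0.10802782524280542), np.float64(0.00020579200741500505), 41)
(np.float64(-0.10798161044191863), np.float64(0.00021388714783823033), 41)
```

Call:
jog_arm([
  [0,0,0,0,0,12,-1],
  [0,0,0,0,0,36,-1],
  [0,0,0,0,0,60,-1],
  [0,0,0,0,0,84,-1],
  [0,0,0,0,0,108,-1],
  [0,0,0,0,0,125,-1],
  [0,0,0,0,0,134,-1],
  [0,0,0,0,0,134,-1],
  [0,0,0,0,0,134,-1],
])

```text
time: 3.1
ee_pos: [0.5099, -0.1299, 0.089]
eef_rot: [0.013, 1.0, 0.0, 0.0]
ft_force: [-0.3, -1.0, -0.6]
width: 0.0003
grip_force: 0.0
```

```bash
sed -i 's/^OFF=.*/OFF=-.0077/' track.py; cat > t.py <<'E'
from bench import status,camera
import numpy as np,sys,time
from track import *
c=camera("top"); y,s,n=trolley(c); st=status.read_state(); h=R(st["ee_pos"])
print("t %.2f trolley %.4f (sd %.4f n%d) to go %.4f | hand x %.4f y %.4f rel %.4f z %.4f F %s"%(st["time"],y,s,n,.0635-y,h[0],h[1],h[1]-y,st["ee_pos"][2],np.round(st["ft_force"],2)))
E
python3 t.py; python3 -c "
from bench import camera
import cv2
c=camera('side'); cv2.imwrite('pics/c1.png',c['image'][150:400,150:450,::-1].repeat(2,0).repeat(2,1))"
```

```text
t 3.15 trolley -0.1157 (sd 0.0002 n41) to go 0.1792 | hand x 0.0611 y -0.1116 rel 0.0041 z 0.0893 F [ 0.7  -0.37  0.38]
```

View pics/c1.png

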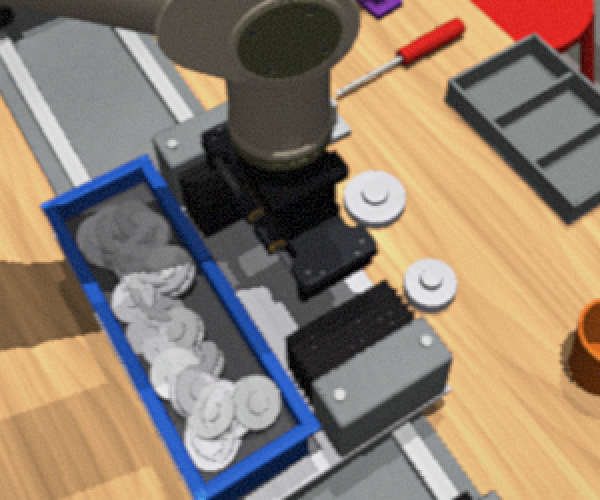

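The gripper sits centred in the gap, clear of both buffers. With a hand at constant speed V the spring throws the trolley off at about 1.9 V whatever its mass, so I'll push at 35 mm/s.

Call:
jog_arm([
  [0,0,0,0,4,0,-1],
  [0,0,0,0,12,0,-1],
  [0,0,0,0,20,0,-1],
  [0,0,0,0,28,0,-1],
  [0,0,0,0,35,0,-1],
  [0,0,0,0,40,0,-1],
  [0,0,0,0,44,0,-1],
  [0,0,0,0,47.5,0,-1],
  [0,0,0,0,51,0,-1],
  [0,0,0,0,54.5,0,-1],
  [0,0,0,0,58,0,-1],
  [0,0,0,0,61.5,0,-1],
])

```text
time: 4.4
ee_pos: [0.5113, -0.0685, 0.0885]
eef_rot: [0.013, 1.0, 0.0, 0.0]
ft_force: [1.2, 0.6, 0.9]
width: 0.0002
grip_force: 0.0
```

Call:
jog_arm([
  [0,0,0,0,3.5,0,-1],
  [0,0,0,0,7,0,-1],
  [0,0,0,0,10.5,0,-1],
  [0,0,0,0,14,0,-1],
  [0,0,0,0,17.5,0,-1],
  [0,0,0,0,21,0,-1],
  [0,0,0,0,24.5,0,-1],
  [0,0,0,0,28,0,-1],
])

```text
time: 5.2
ee_pos: [0.5121, -0.0404, 0.0885]
eef_rot: [0.013, 1.0, 0.0, 0.0]
ft_force: [0.5, -0.1, 0.1]
width: 0.0003
grip_force: 0.1
```

```bash
python3 t.py
```

```text
t 5.25 trolley -0.0988 (sd 0.0001 n40) to go 0.1623 | hand x 0.0607 y -0.0213 rel 0.0775 z 0.0885 F [0.51 0.65 0.57]
```

Call:
jog_arm([
  [0,0,0,0,4,0,-1],
  [0,0,0,0,7.5,0,-1],
  [0,0,0,0,11,0,-1],
  [0,0,0,0,14.5,0,-1],
])

```text
time: 5.65
ee_pos: [0.5124, -0.0259, 0.0885]
eef_rot: [0.013, 1.0, 0.0, -0.0]
ft_force: [-0.0, 0.1, 0.4]
width: 0.0001
grip_force: 0.0
```

```bash
python3 t.py
```

```text
t 5.70 trolley -0.0707 (sd 0.0002 n40) to go 0.1342 | hand x 0.0607 y -0.0067 rel 0.0640 z 0.0885 F [ 0.27 -0.01 -0.12]
```

Call:
jog_arm([
  [0,0,0,0,-6,0,-1],
  [0,0,0,0,-15,0,-1],
  [0,0,0,0,-25,0,-1],
  [0,0,0,0,-35,0,-1],
  [0,0,0,0,-43,0,-1],
])

```text
time: 6.2
ee_pos: [0.5111, -0.0708, 0.0886]
eef_rot: [0.014, 1.0, -0.0, 0.0]
ft_force: [-0.7, -0.6, -0.0]
width: 0.0007
grip_force: 0.0
```

```bash
python3 t.py
```

```text
t 6.25 trolley -0.0387 (sd 0.0002 n40) to go 0.1022 | hand x 0.0605 y -0.0535 rel -0.0149 z 0.0886 F [-0.16 -1.06  0.67]
```

Call:
jog_arm([
  [0,0,0,0,-3,0,-1],
  [0,0,0,0,-4,0,-1],
  [0,0,0,0,-4,0,-1],
  [0,0,0,0,-4,0,-1],
])

```text
time: 6.65
ee_pos: [0.5112, -0.0729, 0.0885]
eef_rot: [0.013, 1.0, 0.0, 0.0]
ft_force: [0.1, 1.0, 0.2]
width: 0.0004
grip_force: 0.0
```

```bash
python3 t.py
```

```text
t 6.70 trolley -0.0140 (sd 0.0002 n40) to go 0.0775 | hand x 0.0606 y -0.0544 rel -0.0404 z 0.0885 F [ 0.85  0.61 -0.23]
```

Call:
jog_arm([
  [0,0,0,0,3.5,0,-1],
  [0,0,0,0,7,0,-1],
  [0,0,0,0,10,0,-1],
  [0,0,0,0,12.5,0,-1],
  [0,0,0,0,15,0,-1],
  [0,0,0,0,17.5,0,-1],
])

```text
time: 7.3
ee_pos: [0.5117, -0.0555, 0.0885]
eef_rot: [0.013, 1.0, 0.0, -0.0]
ft_force: [-0.8, 0.9, 0.9]
width: 0.0006
grip_force: 0.0
```

```bash
python3 t.py
```

```text
t 7.35 trolley 0.0188 (sd 0.0003 n40) to go 0.0447 | hand x 0.0607 y -0.0366 rel -0.0554 z 0.0885 F [-0.82  0.44  0.23]
```

Call:
jog_arm([
  [0,0,0,0,3.2,0,-1],
  [0,0,0,0,5.6,0,-1],
  [0,0,0,0,8,0,-1],
  [0,0,0,0,10.4,0,-1],
  [0,0,0,0,12.8,0,-1],
  [0,0,0,0,15.2,0,-1],
  [0,0,0,0,17.6,0,-1],
  [0,0,0,0,20,0,-1],
  [0,0,0,0,22.4,0,-1],
])

```text
time: 8.25
ee_pos: [0.5123, -0.0331, 0.0885]
eef_rot: [0.013, 1.0, 0.0, -0.0]
ft_force: [0.1, 0.3, -0.4]
width: 0.0006
grip_force: 0.1
```

```bash
python3 t.py
```

```text
t 8.30 trolley 0.0603 (sd 0.0005 n39) to go 0.0032 | hand x 0.0607 y -0.0142 rel -0.0745 z 0.0885 F [-0.45  0.45  0.28]
```

Call:
jog_arm([
  [0,0,0,0,2.5,0,-1],
  [0,0,0,0,4.7,0,-1],
  [0,0,0,0,6.8,0,-1],
  [0,0,0,0,8.8,0,-1],
])

```text
time: 8.7
ee_pos: [0.5125, -0.0244, 0.0885]
eef_rot: [0.013, 1.0, 0.0, -0.0]
ft_force: [-0.2, -0.5, 0.5]
width: 0.0004
grip_force: 0.1
```

```bash
python3 t.py
```

```text
t 8.75 trolley 0.0688 (sd 0.0005 n38) to go -0.0053 | hand x 0.0607 y -0.0055 rel -0.0743 z 0.0885 F [-0.95 -0.12 -0.16]
```

Call:
jog_arm([
  [0,0,0,0,3,0,-1],
  [0,0,0,0,6,0,-1],
  [0,0,0,0,9,0,-1],
  [0,0,0,0,13,0,-1],
])

```text
time: 9.15
ee_pos: [0.5128, -0.0113, 0.0885]
eef_rot: [0.013, 1.0, 0.0, 0.0]
ft_force: [0.5, -0.4, 0.8]
width: 0.0003
grip_force: 0.0
```

```bash
python3 t.py
```

```text
t 9.20 trolley 0.0693 (sd 0.0004 n38) to go -0.0058 | hand x 0.0607 y 0.0080 rel -0.0613 z 0.0885 F [-1.39  0.43  0.39]
```

Call:
jog_arm([
  [0,0,0,0,6,0,-1],
  [0,0,0,0,14,0,-1],
  [0,0,0,0,22,0,-1],
  [0,0,0,0,30,0,-1],
  [0,0,0,0,36,0,-1],
])

```text
time: 9.7
ee_pos: [0.5138, 0.0256, 0.0885]
eef_rot: [0.013, 1.0, 0.0, -0.0]
ft_force: [0.1, -0.2, -0.8]
width: 0.0007
grip_force: 0.0
```

```bash
python3 t.py
```

```text
t 9.75 trolley 0.0693 (sd 0.0004 n38) to go -0.0058 | hand x 0.0607 y 0.0449 rel -0.0244 z 0.0885 F [ 0.08  1.36 -0.17]
```

The trolley is at rest about 6 mm past the mark by the tracker. I'll lift the hand out and check the pointer against the blade directly.

Call:
jog_arm([
  [0,0,0,0,8,0,-1],
  [0,0,0,0,20,-8,-1],
  [0,0,0,0,24,-28,-1],
  [0,0,0,0,24,-55,-1],
  [0,0,0,0,24,-85,-1],
  [0,0,0,0,24,-115,-1],
  [0,0,0,0,24,-140,-1],
  [0,0,0,0,24,-150,-1],
])

```text
time: 10.55
ee_pos: [0.5154, 0.0491, 0.2415]
eef_rot: [0.013, 1.0, 0.001, 0.002]
ft_force: [0.5, -0.3, -0.3]
width: 0.0004
grip_force: 0.0
```

Call:
jog_arm([
  [0,0,0,8,-10,0,-1],
  [0,0,0,25,-40,0,-1],
  [0,0,0,45,-75,0,-1],
  [0,0,0,65,-110,0,-1],
  [0,0,0,85,-145,0,-1],
  [0,0,0,100,-180,0,-1],
  [0,0,0,110,-215,0,-1],
  [0,0,0,110,-245,0,-1],
  [0,0,0,110,-260,0,-1],
  [0,0,0,110,-260,0,-1],
])

```text
time: 11.55
ee_pos: [0.3958, -0.2104, 0.2372]
eef_rot: [0.015, 1.0, 0.0, -0.001]
ft_force: [-0.5, -0.2, 0.0]
width: 0.0003
grip_force: 0.0
```

```bash
python3 t.py; python3 - <<'E'
from bench import camera
import cv2,numpy as np
c=camera("top"); np.savez("top2.npz",**c)
a=cv2.resize(c["image"][180:235,270:370,::-1],None,fx=6,fy=6,interpolation=cv2.INTER_NEAREST)
c=camera("side"); np.savez("side2.npz",**c)
b=cv2.resize(c["image"][180:225,260:360,::-1],None,fx=6,fy=6,interpolation=cv2.INTER_NEAREST)
cv2.imwrite("pics/d.png",np.vstack([a,b]))
E
```

```text
t 11.60 trolley 0.0693 (sd 0.0004 n38) to go -0.0058 | hand x -0.0506 y -0.1933 rel -0.2625 z 0.2373 F [-0.53  0.99  0.68]
```

View pics/d.png

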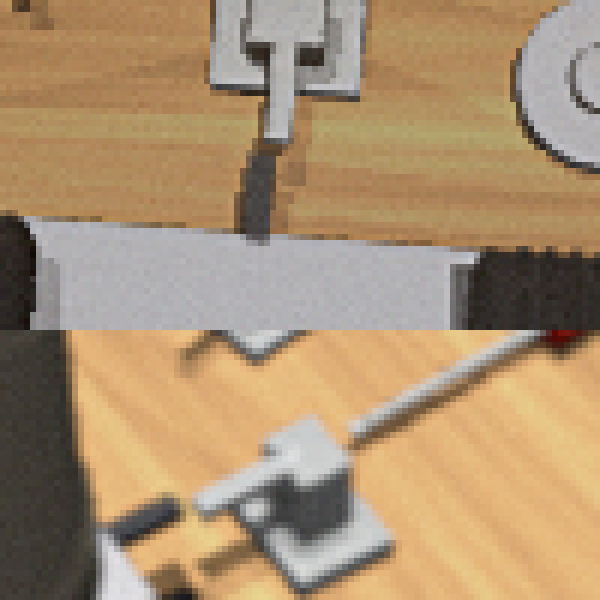

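The top crop shows the pointer tip at (263,150) and the mark blade tip at (277,138), so about 2.3 px or 5 mm past the mark, within the 12 mm allowed. The side crop shows the two tips nearly facing each other. The trolley has not moved since t = 9.15 s and the hand is clear, so I'm handing in.

```bash
python3 -c "
from bench import order
print(order.close_job())"
```

```text
the job is handed in; nothing more can be done
None
```

I handed the job in: the trolley stands at rest with its pointer about 5–6 mm past the mark (12 mm allowed), and the hand is clear of it; the hand-in did not report a verdict.

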